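# Put the cleaned microscope objectives away

### The arm

A 6-joint arm with a two-finger parallel gripper is mounted at the origin on the work surface. World frame = base frame: x ahead of the robot, y to its left, z up, the work surface at z = 0. Lengths are in m, angles in degrees, forces in N, time in s.
With the tool pointing down it reaches from about 0.35 to 0.875 m from the base axis. Payload 4.2 kg.
Tool frame: the origin (TCP) lies on the front face of the gripper's body, between the roots of the fingers; the fingertips stand 70 mm ahead of it and the grasp point (between the pads) lies 51 mm ahead of it (r.nose_length is the distance from the TCP to the fingertips, in m); z points along the fingers, y is the direction in which the jaws open and shut (so a half turn about z gives the same grasp; the last joint's range is limited). The gripper opens to 87 mm and grips with 3 to 60 N. Pads are 19 mm wide; open, the fingers measure 117 mm over their backs; the gripper's body (75 mm by 190 mm) begins 51 mm behind the grasp point.
Start: joints at [-55.428, 22.042, 0.453, 0, -68.411, -14.817], TCP at [0.211, -0.588, 0.292] pointing down, gripper open.
Joint ranges: [-179.83, 179.83], [-69.29, 118.12], [-61.27, 80.66], [-181.25, 117.63], [-171.15, -9.14], [-177.46, 177.46]. Speed limits (degrees/s): [159.86, 159.86, 180, 180, 180, 180].

### API

Orientations are given as a 3x3 rotation matrix whose columns are the frame's x, y, z axes.
In Python, from station import telemetry, capture, order, r gives the robot as it stands.
- The arm moves only by the tool drive_tool, never from a script. Its argument "series" is a list of rows, each a list of 4 numbers: the shift along the tool's x, y, z as a fraction of full scale, then the turn about the tool's z as a fraction of full scale. In form: [[dx, dy, dz, turn], ...]. A call has 1 to 10 rows; each row is the pose to reach, as a shift and turn from the pose commanded when the call began, along the tool's axes at that moment; what a row does not reach only later rows make up. Full scale, the value 1, is 0.12 m for a shift and 2 rad for a turn. A row lasts 1/8 s, in which the tool goes at most 62.5 mm and 10.7 degrees, less where a joint would pass 70% of its speed; a pose out of reach is approached as far as the arm can. A call with a number of a shift or a turn outside -1 to 1 is refused whole. A call with a gripper value outside its range is refused whole. "fingers" is the finger opening in mm, from 0 to 87, set as the call begins (left out, the last holds). The fingers move at their own pace and stop on an object; the grip force is fixed at half the most. Time passes only in rows, so rows that repeat a pose let the fingers close. It gives the time, the measured TCP pose, the force and the opening at its end, in the units of the state.
- telemetry.sense(): the state, without advancing time (a new reading comes with each control period).
- capture(name): name is "side" or "top" or "wrist"; returns a dict with "color" (420x560x3 uint8, blue, green, red), "fx", "fy", "cx", "cy" (pixels), "eye" and "attitude" of the camera in the world; the wrist camera has in their place "mount" (4x4, takes a point from camera to tool coordinates, whose origin is the TCP and whose axes are the flange's). Camera axes: x right, y up, looking along -z (the intrinsics and any distortion apply to the point x, -y, -z); pixel columns grow to the right and rows downward; lengths in m; the calibration is good to about 2 mm. A picture is of the moment at which its call begins: read the wrist's pose just before it. There is no depth.
- order.finish_job(): hands the job in, once; it reports no verdict.
The state is a dict: "time_s": time; "joints": joint angles; "joint_velocities": joint speeds; "effort": joint torques, N m; "tcp_pos": TCP position; "ee_rot": TCP orientation; "wrist_force": force on the tool from outside, world axes, zero at the start; "moment": the same for the moment, N m; "gripper_width": opening from 0.0 (shut) to 1.0 (fully open).
Only numpy, scipy, OpenCV 4.12 (cv2) and the standard library are available. Lean on these libraries where they do the work, as an engineer would, in place of code of your own. Each camera call takes 0.05 s, during which the arm holds its last target. There are 200 camera calls.

### The job

Put the four microscope objectives away, each standing upright on the floor of the storage cup of its own band colour, one after another from the shortest to the tallest (red, yellow, blue, white), so that the oily tall one is handled last. Set each one down rather than dropping it, never knock one over, and leave the eyepiece and the oil bottle standing where they are.

Things in the scene. Friction and masses are not known exactly. Their poses are not given: they have to be found in the camera images.
- objective_red: loose microscope objective, black barrel on a steel foot, standing upright on the bench, front lens up: 46 mm tall, straight barrel 30 mm in diameter from the foot to 32 mm up, then a wide red sloping band (6 mm high, narrowing from 30 to 18 mm across) and an 8 mm high dark nose 16 mm across; about 0.1 kg. The shortest of the four. Origin: centre of its underside; z up, along its axis. It is round, so its yaw means nothing.
- objective_yellow: loose microscope objective, black barrel on a steel foot, standing upright on the bench, front lens up: 54 mm tall, straight barrel 30 mm in diameter from the foot to 40 mm up, then a wide yellow sloping band (6 mm high, narrowing from 30 to 18 mm across) and an 8 mm high dark nose 16 mm across; about 0.1 kg. The second shortest. Origin: centre of its underside; z up, along its axis. It is round, so its yaw means nothing.
- objective_blue: loose microscope objective, black barrel on a steel foot, standing upright on the bench, front lens up: 62 mm tall, straight barrel 30 mm in diameter from the foot to 48 mm up, then a wide blue sloping band (6 mm high, narrowing from 30 to 18 mm across) and an 8 mm high dark nose 16 mm across; about 0.1 kg. The second tallest. Origin: centre of its underside; z up, along its axis. It is round, so its yaw means nothing.
- objective_white: loose microscope objective, black barrel on a steel foot, standing upright on the bench, front lens up: 70 mm tall, straight barrel 30 mm in diameter from the foot to 56 mm up, then a wide white sloping band (6 mm high, narrowing from 30 to 18 mm across) and an 8 mm high dark nose 16 mm across; about 0.1 kg. The tallest, used with oil. Origin: centre of its underside; z up, along its axis. It is round, so its yaw means nothing.
- cup_red: fixed shallow round storage cup, all red but for a black line round its foot: 62 mm outside, 52 mm inside diameter, rim 10 mm above the bench, inner floor 4 mm above the bench. Origin: centre of its underside, on the bench; z up.
- cup_yellow: fixed shallow round storage cup, all yellow but for a black line round its foot: 62 mm outside, 52 mm inside diameter, rim 10 mm above the bench, inner floor 4 mm above the bench. Origin: centre of its underside, on the bench; z up.
- cup_blue: fixed shallow round storage cup, all blue but for a black line round its foot: 62 mm outside, 52 mm inside diameter, rim 10 mm above the bench, inner floor 4 mm above the bench. Origin: centre of its underside, on the bench; z up.
- cup_white: fixed shallow round storage cup, all white but for a black line round its foot: 62 mm outside, 52 mm inside diameter, rim 10 mm above the bench, inner floor 4 mm above the bench. Origin: centre of its underside, on the bench; z up.
- eyepiece: loose microscope eyepiece, a bystander: no coloured band, black head 37 mm in diameter with a dark glass 24 mm across on top, steel tube 25 mm in diameter below; 50 mm tall, standing upright. Origin: centre of its underside; z up.
- oil_bottle: loose amber glass dropper bottle, a bystander: 33 mm in diameter, 68 mm tall with its black cap and rubber teat, standing upright. Origin: centre of its underside; z up.
Things that resemble listed ones, but are neither listed nor needed, are in the scene too. Several things have the shape of the cup_red; the one meant has the colours described above.

How it is judged (in metres and radians):
On the way, in this order (a step that is already met when the one before it is completed fails the run):
1. first, the red objective stands released in the red cup (horizontal distance between objective_red and cup_red below 0.0125 m and z of objective_red in the frame of cup_red between 0.001 and 0.008 m and angle between objective_red's own z axis and vertical below 0.1 rad and contact force between objective_red and the fingers below 0.1 N and linear speed of objective_red below 0.02 m/s), for 0.2 s.
2. second, the yellow objective stands released in the yellow cup (horizontal distance between objective_yellow and cup_yellow below 0.0125 m and z of objective_yellow in the frame of cup_yellow between 0.001 and 0.008 m and angle between objective_yellow's own z axis and vertical below 0.1 rad and contact force between objective_yellow and the fingers below 0.1 N and linear speed of objective_yellow below 0.02 m/s), for 0.2 s.
3. third, the blue objective stands released in the blue cup (horizontal distance between objective_blue and cup_blue below 0.0125 m and z of objective_blue in the frame of cup_blue between 0.001 and 0.008 m and angle between objective_blue's own z axis and vertical below 0.1 rad and contact force between objective_blue and the fingers below 0.1 N and linear speed of objective_blue below 0.02 m/s), for 0.2 s.
4. fourth, the white objective stands released in the white cup (horizontal distance between objective_white and cup_white below 0.0125 m and z of objective_white in the frame of cup_white between 0.001 and 0.008 m and angle between objective_white's own z axis and vertical below 0.1 rad and contact force between objective_white and the fingers below 0.1 N and linear speed of objective_white below 0.02 m/s), for 0.2 s.
At the end, for the whole second after the job is handed in: All four objectives stand upright (within 0.1 rad), released and at rest, on the floor of the cup of their own colour (within 12.5 mm of its centre, underside 1 to 8 mm above the bench); eyepiece and oil bottle upright within 20 mm of where they stood (all of step 1 and all of step 2 and all of step 3 and all of step 4 and distance of each of eyepiece, oil_bottle from where it was at the start of the episode below 0.02 m and angle between each of eyepiece, oil_bottle's own z axis and vertical below 0.2 rad); the robot touches nothing.
It fails at once if an objective is knocked or tipped over (more than 0.7 rad) (angle between any of objective_red, objective_yellow, objective_blue, objective_white's own z axis and vertical above 0.7 rad).
It fails at once if an objective is dropped or thrown (faster than 0.5 m/s with no finger on it: a free fall of over 13 mm) ((linear speed of objective_red above 0.5 m/s and contact force between objective_red and the fingers below 0.05 N) or (linear speed of objective_yellow above 0.5 m/s and contact force between objective_yellow and the fingers below 0.05 N) or (linear speed of objective_blue above 0.5 m/s and contact force between objective_blue and the fingers below 0.05 N) or (linear speed of objective_white above 0.5 m/s and contact force between objective_white and the fingers below 0.05 N)).
It fails at once if the eyepiece or the oil bottle is shifted by more than 20 mm or tipped (distance of any of eyepiece, oil_bottle from where it was at the start of the episode above 0.02 m or angle between any of eyepiece, oil_bottle's own z axis and vertical above 0.4 rad).
It also fails if it takes over 99 s, if anything falls off the work surface, if the arm or the gripper's body presses on something with over 40 N, if the wrist force passes 120 N, or if a joint passes its speed limit or range.

## Working session

There is one attempt and no reset: what is moved stays moved. The work goes in short steps, Python scripts to look and compute and a tool call to move; the robot and the scene stay as the last step left them, time stands still between calls to the robot, and variables do not carry over. Pictures are saved under pics/ and viewed, about 12 in all and at most 16, crops included, and the job is handed in when it is done.

Besides the shell and the picture viewer there is one more tool, called after "Request:" as name(argument=value, ...) on one line, values as JSON. drive_tool: Moves the arm, as the interface text tells. Shift numbers are shares of 0.12 m and turn numbers shares of 2 rad, none past 1 either way. Its arguments: {"type":"object","properties":{"series":{"type":"array","items":{"type":"array","items":{"type":"number","minimum":-1,"maximum":1}}},"fingers":{"type":"number"}},"required":["series"]}

```bash
mkdir -p pics; ls; python3 - <<'E'
from station import telemetry, capture, order, r
import cv2, numpy as np
s=telemetry.sense();print(s)
for n in ("top","side","wrist"):
    c=capture(n);cv2.imwrite(f"pics/{n}0.png",c["color"]);print(n,{k:v for k,v in c.items() if k!="color"})
E
```

```text
pics
{'time_s': 0.0, 'joints': array([-5.54281337e+01,  2.20924876e+01,  3.78609420e-01, -2.85433401e-02,
       -6.84093681e+01, -1.48185974e+01]), 'joint_velocities': array([-0.03220695, -0.03161089,  0.00606551, -0.07952421,  0.00628743,
        0.0260755 ]), 'effort': array([ 1.33864964e-03, -3.90662742e+01,  1.87406731e+01,  4.21979159e+00,
        1.08957817e-02, -1.83822272e-04]), 'tcp_pos': array([ 0.21112405, -0.58778608,  0.29113439]), 'ee_rot': array([[-9.41218799e-01, -3.37796488e-01, -8.39144232e-04],
       [-3.37797515e-01,  9.41216607e-01,  2.03402415e-03],
       [ 1.02730272e-04,  2.19792260e-03, -9.99997579e-01]]), 'wrist_force': array([ 0.40330786,  0.73820676, -0.03292622]), 'moment': array([-0.00597877,  0.02169463, -0.00979806]), 'gripper_width': 1.0017838202920415}
top {'fx': 466.99267468148383, 'fy': 466.99267468148383, 'cx': 283.7495258710068, 'cy': 213.14476716320806, 'eye': array([ 0.37330407, -0.00692839,  1.03898048]), 'attitude': array([[ 1.06880010e-03,  9.88879514e-01, -1.48715045e-01],
       [-9.99999275e-01,  1.13942309e-03,  3.89690443e-04],
       [ 5.54806253e-04,  1.48714521e-01,  9.88880015e-01]])}
side {'fx': 495.5209112776989, 'fy': 495.5209112776989, 'cx': 275.2242337566645, 'cy': 212.04256707271747, 'eye': array([0.39718956, 1.04690784, 0.63060518]), 'attitude': array([[-0.99070416,  0.04282893, -0.12911601],
       [-0.13352021, -0.48777421,  0.86269848],
       [-0.026031  ,  0.87191857,  0.48895847]])}
wrist {'fx': 348.9413745514723, 'fy': 348.9413745514723, 'cx': 277.10119433686185, 'cy': 210.61814854667952, 'mount': array([[ 4.35948411e-04,  9.68049444e-01,  2.50759015e-01,
         6.74529089e-02],
       [ 9.99999656e-01, -2.45223761e-04, -7.91834087e-04,
        -3.70139628e-04],
       [-7.05042479e-04,  2.50759274e-01, -9.68049218e-01,
        -9.31719489e-02],
       [ 0.00000000e+00,  0.00000000e+00,  0.00000000e+00,
         1.00000000e+00]])}
```

View pics/top0.png

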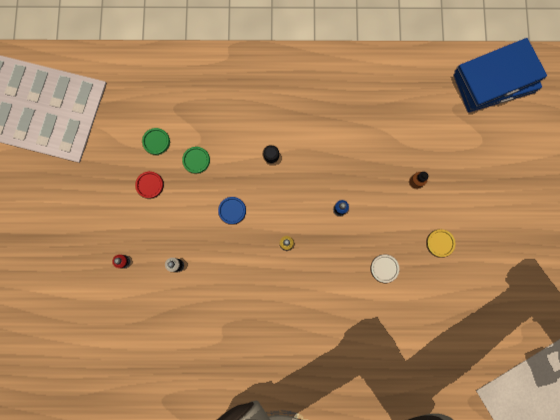

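View pics/side0.png

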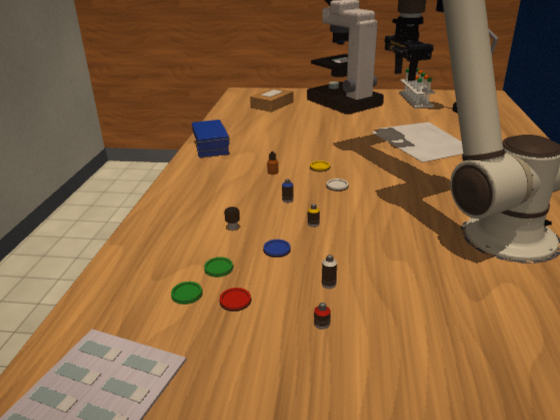

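Top picture, as (col,row) pixels: cups red (150,185), blue (232,210), yellow (441,243) and white (385,268), plus two green decoys. Objectives: red (120,261), white (174,265), yellow (287,243), blue (341,207). The eyepiece is at (271,154) and the oil bottle at (420,180). The side picture agrees. Next I'll triangulate.

```bash
cat > h.py <<'E'
from station import telemetry, capture, order, r
import cv2, numpy as np
H={'red':((0,8),(172,180)),'yellow':((20,34),),'blue':((105,125),),'white':None}
def mask(img,col):
    h,s,v=[a.astype(int) for a in cv2.split(cv2.cvtColor(img,cv2.COLOR_BGR2HSV))]
    if col=='white': m=(s<70)&(v>140)
    else: m=np.any([(h>=a)&(h<=b) for a,b in H[col]],0)&(s>(190 if col!='blue' else 120))&(v>60)
    return m.astype(np.uint8)
def blob(img,col,uv,w):
    m=mask(img,col);z=np.zeros_like(m);u,v=uv;z[max(v-w,0):v+w,max(u-w,0):u+w]=m[max(v-w,0):v+w,max(u-w,0):u+w]
    n,l,st,c=cv2.connectedComponentsWithStats(z)
    if n<2:return None
    i=1+np.argmax(st[1:,4]);x,y,ww,hh,a=st[i]
    return np.array([x+(ww-1)/2,y+(hh-1)/2]),c[i],st[i]
def cam(c,s=None):
    if 'eye' in c:return np.array(c['eye']),np.array(c['attitude'])
    M=np.array(c['mount']);R=s['ee_rot'];return s['tcp_pos']+R@M[:3,3],R@M[:3,:3]
def ray(c,uv,s=None):
    e,R=cam(c,s);d=R@np.array([(uv[0]-c['cx'])/c['fx'],-(uv[1]-c['cy'])/c['fy'],-1]);return e,d/np.linalg.norm(d)
def plane(c,uv,z,s=None):
    e,d=ray(c,uv,s);return e+d*(z-e[2])/d[2]
def proj(c,p,s=None):
    e,R=cam(c,s);q=R.T@(np.array(p)-e);return np.array([c['cx']-c['fx']*q[0]/q[2],c['cy']+c['fy']*q[1]/q[2]])
def tri(r1,r2):
    A=[];b=[]
    for e,d in (r1,r2):
        P=np.eye(3)-np.outer(d,d);A.append(P);b.append(P@e)
    A=np.vstack(A);b=np.hstack(b);x=np.linalg.lstsq(A,b,rcond=None)[0];return x,np.linalg.norm(A@x-b)
E
python3 - <<'E'
from h import *
t=capture('top');s=capture('side')
T={'cup_red':(150,185),'cup_yellow':(441,243),'cup_blue':(232,210),'cup_white':(385,268),'obj_red':(120,261),'obj_yellow':(287,243),'obj_blue':(341,207),'obj_white':(174,265)}
S={'cup_red':(235,298),'cup_yellow':(320,166),'cup_blue':(277,247),'cup_white':(338,184),'obj_red':(322,313),'obj_yellow':(313,214),'obj_blue':(288,189),'obj_white':(329,265)}
for k in T:
    col=k.split('_')[1];cup=k[0]=='c'
    a=blob(t['color'],col,T[k],18 if cup else 11);b=blob(s['color'],col,S[k],20 if cup else 13)
    if a is None or b is None: print(k,a,b);continue
    x,e=tri(ray(t,a[0]),ray(s,b[0]))
    hz=.008 if cup else {'red':.035,'yellow':.043,'blue':.051,'white':.059}[col]
    print(k,x.round(4),'gap',round(e,4),'top',plane(t,a[0],hz)[:2].round(4),'side',plane(s,b[0],hz)[:2].round(4),a[2],b[2])
for n,uv,z in (('eyepiece',(271,154),.05),('bottle',(421,178),.06)): print(n,plane(t,uv,z)[:2].round(3))
E
```

```text
cup_red [0.5943 0.2971 0.0056] gap 0.0007 top [0.5933 0.2963] side [0.5941 0.2998] [136 172  27  26 532] [220 288  31  22 563]
cup_yellow None (array([319.5, 165.5]), array([319.57055215, 165.42944785]), array([310, 161,  20,  10, 163], dtype=int32))
cup_blue [0.5363 0.1085 0.007 ] gap 0.0011 top [0.5353 0.1083] side [0.5369 0.1098] [219 197  27  27 562] [264 240  26  15 304]
cup_white [ 0.4071 -0.2282  0.0095] gap 0.002 top [ 0.4058 -0.2285] side [ 0.4086 -0.2314] [371 255  28  28 609] [327 179  21  10 140]
obj_red [0.4215 0.346  0.0297] gap 0.0013 top [0.4203 0.3442] side [0.4222 0.3522] [113 255  14  13  83] [314 307  16  10 103]
obj_yellow None (array([313.5, 210.5]), array([313.16326531, 210.32653061]), array([308, 208,  12,   6,  49], dtype=int32))
obj_blue [ 0.5376 -0.1303  0.0489] gap 0.0027 top [ 0.5353 -0.13  ] side [ 0.539  -0.1264] [335 201  13  13  91] [283 183   9   4  27]
obj_white [0.4132 0.2279 0.0547] gap 0.0014 top [0.412  0.2269] side [0.4141 0.2339] [165 258  14  14  88] [323 260  13   7  62]
eyepiece [0.653 0.021]
bottle [ 0.597 -0.302]
```

Heights and gaps check out: cup rims come to 6–10 mm and bands to 30–55 mm. I'm moving to above the red objective at a safe height, keeping the yaw as it is.

Request:
drive_tool(series=[[-1,1,0,0],[-1,1,0,0],[-1,1,0,0],[-1,1,0,0]], fingers=87)

```text
time_s: 0.75
tcp_pos: [0.2845, -0.4325, 0.2928]
ee_rot: [[-0.94, -0.342, 0.001], [-0.342, 0.94, -0.0], [-0.001, -0.0, -1.0]]
wrist_force: [-0.1, -0.7, -0.3]
gripper_width: 0.999
```

Request:
drive_tool(series=[[-1,1,0,0],[-1,1,0,0],[-1,1,0,0],[-1,1,0,0]])

```text
time_s: 1.25
tcp_pos: [0.357, -0.2798, 0.2926]
ee_rot: [[-0.94, -0.342, 0.001], [-0.342, 0.94, -0.0], [-0.001, -0.001, -1.0]]
wrist_force: [-0.9, -0.4, -0.0]
gripper_width: 0.995
```

Request:
drive_tool(series=[[-1,1,0,0],[-1,1,0,0],[-1,1,0,0],[-1,1,0,0]])

```text
time_s: 1.75
tcp_pos: [0.4297, -0.1268, 0.2923]
ee_rot: [[-0.94, -0.341, 0.0], [-0.341, 0.94, -0.0], [-0.0, -0.0, -1.0]]
wrist_force: [1.2, -0.9, 0.5]
gripper_width: 1.005
```

Request:
drive_tool(series=[[-1,1,0,0],[-1,1,0,0],[-1,1,0,0],[-1,1,0,0]])

```text
time_s: 2.25
tcp_pos: [0.5022, 0.0264, 0.2917]
ee_rot: [[-0.941, -0.339, -0.001], [-0.339, 0.941, -0.001], [0.001, -0.0, -1.0]]
wrist_force: [-1.1, -0.4, -0.6]
gripper_width: 0.997
```

Request:
drive_tool(series=[[-0.27,1,0,0],[-0.27,1,0,0],[-0.27,1,0,0],[-0.27,1,0,0]])

```text
time_s: 2.75
tcp_pos: [0.4907, 0.1481, 0.292]
ee_rot: [[-0.942, -0.337, -0.001], [-0.337, 0.942, -0.001], [0.001, -0.0, -1.0]]
wrist_force: [-0.0, -1.2, -0.9]
gripper_width: 1.0
```

Request:
drive_tool(series=[[0,0.87,0,0],[0,0.87,0,0],[0,0.87,0,0]])

```text
time_s: 3.12
tcp_pos: [0.4555, 0.2477, 0.2923]
ee_rot: [[-0.941, -0.338, -0.0], [-0.338, 0.941, -0.0], [0.0, -0.0, -1.0]]
wrist_force: [-0.2, -0.3, 0.3]
gripper_width: 0.999
```

Request:
drive_tool(series=[[0,0.87,0.75,0],[0,0.87,0.75,0],[0,0.87,0.75,0],[0,0.87,0.75,0],[0,0.87,0.75,0],[0,0.87,0.75,0]])

```text
time_s: 3.88
tcp_pos: [0.421, 0.3454, 0.2036]
ee_rot: [[-0.942, -0.336, 0.001], [-0.336, 0.942, 0.002], [-0.002, 0.001, -1.0]]
wrist_force: [-0.8, 0.4, -0.1]
gripper_width: 0.999
```

```bash
cat >> h.py <<'E'
def look(name,items):
    """items: (label,col,xyz expected,window,plane z); prints wrist-camera estimate of each"""
    s=telemetry.sense();c=capture('wrist');cv2.imwrite(f'pics/{name}.png',c['color'])
    print('tcp',s['tcp_pos'].round(4))
    for lab,col,p,w,z in items:
        uv=proj(c,p,s).round().astype(int);b=blob(c['color'],col,tuple(uv),w)
        if b is None: print(lab,'none at',uv);continue
        q=plane(c,b[0],z,s);d=s['ee_rot'].T@(q-s['tcp_pos'])
        print(lab,'exp',uv,'box',b[2],'xyz',q.round(4),'tool shift/0.12',(d/.12).round(3))
    return s,c
E
python3 - <<'E'
from h import *
look('w1',[('red','red',(.421,.345,.035),60,.035),('white','white',(.413,.228,.059),50,.059)])
E
```

```text
tcp [0.421  0.3454 0.2036]
red exp [277 210] box [260 192  37  36 713] xyz [0.4206 0.346  0.035 ] tool shift/0.12 [0.004 0.005 1.405]
white exp [117 151] box [ 96 130  43  38 821] xyz [0.4113 0.2277 0.059 ] tool shift/0.12 [ 0.408 -0.898  1.203]
```

View pics/w1.png

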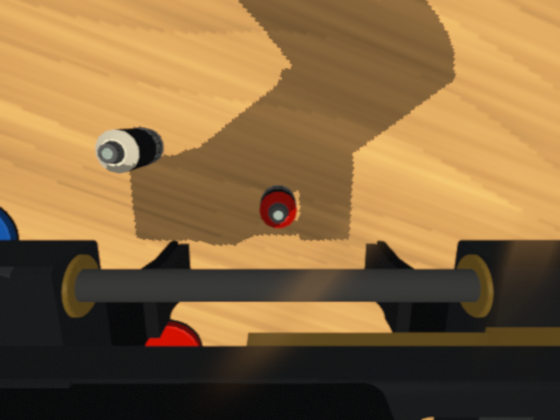

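The red objective sits at (278,207), centred between the fingers, and white is at (117,151), clear of them. The wrist estimate agrees with the first fix to 1 mm. Descending to grasp now.

Request:
drive_tool(series=[[0,0,0.5,0],[0,0,0.7,0],[0,0,0.8,0],[0,0,0.9,0],[0,0,0.9,0]])

```text
time_s: 4.55
tcp_pos: [0.4202, 0.3462, 0.0942]
ee_rot: [[-0.941, -0.338, -0.0], [-0.338, 0.941, -0.0], [0.0, -0.0, -1.0]]
wrist_force: [-0.3, 0.5, -0.9]
gripper_width: 1.0
```

Request:
drive_tool(series=[[0,0,0.1,0],[0,0,0.14,0],[0,0,0.14,0],[0,0,0.14,0]])

```text
time_s: 5.05
tcp_pos: [0.4203, 0.3464, 0.0776]
ee_rot: [[-0.941, -0.338, 0.0], [-0.338, 0.941, 0.0], [-0.0, 0.0, -1.0]]
wrist_force: [0.2, -0.1, 0.5]
gripper_width: 1.0
```

Request:
drive_tool(series=[[0,0,0,0],[0,0,0,0],[0,0,0,0],[0,0,0,0],[0,0,0,0],[0,0,0,0],[0,0,0,0],[0,0,0,0]], fingers=20)

```text
time_s: 6.05
tcp_pos: [0.4201, 0.3462, 0.0774]
ee_rot: [[-0.941, -0.338, -0.0], [-0.338, 0.941, -0.0], [0.0, -0.0, -1.0]]
wrist_force: [0.4, 0.6, -0.4]
gripper_width: 0.333
```

Gripped at 29 mm. The tips would only clear the cup rim by about 1 mm, so I'll regrip 2.5 mm higher and then lift.

Request:
drive_tool(series=[[0,0,0,0],[0,0,0,0],[0,0,0,0],[0,0,0,0],[0,0,-0.02,0],[0,0,-0.02,0],[0,0,-0.02,0]], fingers=45)

```text
time_s: 6.92
tcp_pos: [0.4201, 0.3462, 0.0799]
ee_rot: [[-0.941, -0.338, 0.0], [-0.338, 0.941, 0.0], [-0.0, 0.0, -1.0]]
wrist_force: [0.1, -0.2, 0.2]
gripper_width: 0.515
```

Request:
drive_tool(series=[[0,0,0,0],[0,0,0,0],[0,0,0,0],[0,0,0,0],[0,0,0,0],[0,0,0,0]], fingers=20)

```text
time_s: 7.68
tcp_pos: [0.4201, 0.3462, 0.0798]
ee_rot: [[-0.941, -0.338, -0.0], [-0.338, 0.941, -0.0], [0.0, -0.0, -1.0]]
wrist_force: [-0.4, 0.1, -0.8]
gripper_width: 0.337
```

Request:
drive_tool(series=[[0,0,-0.15,0],[0,0,-0.3,0],[0,0,-0.5,0],[0,0,-0.7,0],[0,0,-0.9,0],[0,0,-0.9,0],[0,0,-0.9,0]])

```text
time_s: 8.55
tcp_pos: [0.4196, 0.3457, 0.1869]
ee_rot: [[-0.941, -0.338, -0.001], [-0.338, 0.941, -0.001], [0.002, -0.001, -1.0]]
wrist_force: [0.2, -1.2, -0.8]
gripper_width: 0.335
```

```bash
python3 - <<'E'
from h import *
s,c=look('w2',[('red','red',(.421,.345,.145),60,.145),('cup','red',(.593,.297,.008),60,.008)])
print('shift to cup',(s['ee_rot'].T@(np.array([.5937,.2975,0])-s['tcp_pos'])/.12).round(3))
E
```

```text
tcp [0.4196 0.3457 0.1869]
red exp [275 287] box [248 251  58  18 778] xyz [0.4089 0.3413 0.145 ] tool shift/0.12 [ 0.096 -0.004  0.349]
cup none at [162 364]
shift to cup [-1.233 -0.867  1.555]
```

Request:
drive_tool(series=[[-0.2,-0.14,0,0],[-0.4,-0.28,0,0],[-0.62,-0.43,0,0],[-0.62,-0.43,0,0]])

```text
time_s: 9.1
tcp_pos: [0.5087, 0.3219, 0.1859]
ee_rot: [[-0.942, -0.336, -0.002], [-0.336, 0.942, -0.002], [0.002, -0.001, -1.0]]
wrist_force: [-0.4, 0.1, -1.4]
gripper_width: 0.333
```

Request:
drive_tool(series=[[-0.2,-0.14,0,0],[-0.4,-0.28,0,0],[-0.61,-0.43,0,0],[-0.61,-0.43,0,0],[-0.61,-0.43,0,0],[-0.61,-0.43,0,0]])

```text
time_s: 9.85
tcp_pos: [0.5929, 0.2993, 0.1876]
ee_rot: [[-0.941, -0.339, -0.001], [-0.339, 0.941, -0.0], [0.001, -0.0, -1.0]]
wrist_force: [-0.0, 0.1, -0.7]
gripper_width: 0.334
```

```bash
python3 - <<'E'
from h import *
s,c=look('w3',[])
print('shift to cup',(s['ee_rot'].T@(np.array([.5937,.2975,.084])-s['tcp_pos'])/.12).round(3))
im=c['color'].copy()
a=np.arange(0,6.3,.1)
for t in a:
    u=proj(c,(.5937+.031*np.cos(t),.2975+.031*np.sin(t),.010),s);cv2.circle(im,tuple(u.astype(int)),1,(0,255,0),-1)
cv2.imwrite('pics/w3b.png',im)
E
```

```text
tcp [0.5929 0.2993 0.1876]
shift to cup [-0.002 -0.017  0.864]
```

View pics/w3b.png

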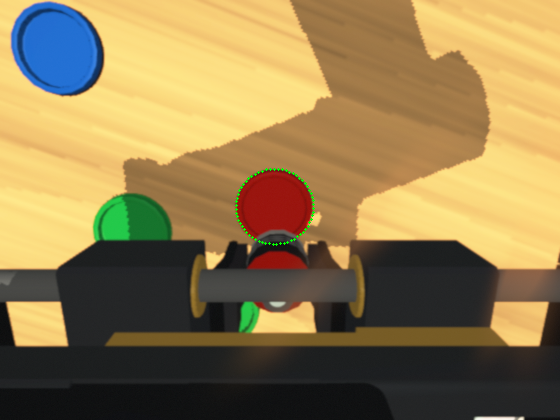

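The predicted rim outline lies right on the red cup at (275,206), with the objective held just below it in the picture. Lowering it in.

Request:
drive_tool(series=[[0,-0.01,0.2,0],[0,-0.015,0.4,0],[0,-0.015,0.6,0],[0,-0.015,0.75,0],[0,-0.015,0.8,0],[0,-0.015,0.83,0],[0,-0.015,0.85,0],[0,-0.015,0.86,0],[0,-0.015,0.86,0],[0,-0.015,0.86,0]])

```text
time_s: 11.15
tcp_pos: [0.5947, 0.2973, 0.0849]
ee_rot: [[-0.941, -0.338, 0.0], [-0.338, 0.941, 0.0], [-0.0, 0.0, -1.0]]
wrist_force: [0.3, -0.4, -1.5]
gripper_width: 0.334
```

Request:
drive_tool(series=[[0,0,0.005,0],[0,0,0.005,0],[0,0,0.005,0]])

```text
time_s: 11.52
tcp_pos: [0.5945, 0.2973, 0.084]
ee_rot: [[-0.941, -0.338, 0.0], [-0.338, 0.941, 0.0], [-0.0, 0.0, -1.0]]
wrist_force: [-0.1, 0.2, -0.4]
gripper_width: 0.337
```

Request:
drive_tool(series=[[0,0,0,0],[0,0,0,0],[0,0,0,0],[0,0,0,0],[0,0,0,0],[0,0,0,0]], fingers=60)

```text
time_s: 12.28
tcp_pos: [0.5945, 0.2973, 0.084]
ee_rot: [[-0.941, -0.338, -0.0], [-0.338, 0.941, -0.0], [0.0, -0.0, -1.0]]
wrist_force: [0.8, -0.5, 0.5]
gripper_width: 0.688
```

Request:
drive_tool(series=[[0,0,-0.2,0],[0,0,-0.5,0],[0,0,-0.95,0],[0,0,-0.95,0],[0,0,-0.95,0]])

```text
time_s: 12.9
tcp_pos: [0.5942, 0.2971, 0.198]
ee_rot: [[-0.941, -0.338, -0.0], [-0.338, 0.941, 0.0], [0.0, 0.0, -1.0]]
wrist_force: [0.4, -0.3, 0.2]
gripper_width: 0.691
```

```bash
python3 - <<'E'
from h import *
s,c=look('w4',[('bluecup','blue',(.5365,.1085,.01),60,.01)])
t=capture('top');S=capture('side')
H['yellow']=((18,36),)
def m2(img):
    h,s_,v=cv2.split(cv2.cvtColor(img,cv2.COLOR_BGR2HSV));return h,s_,v
for lab,a,b,w,z in (('obj_y',(287,243),(313,210),12,.043),('cup_y',(441,243),(320,166),20,.008)):
    for C,uv in ((t,a),(S,b)):
        h,s_,v=m2(C['color'])
        print(lab,[(int(h[uv[1]+d,uv[0]]),int(s_[uv[1]+d,uv[0]]),int(v[uv[1]+d,uv[0]])) for d in(-5,-3,0,3,5)])
    print(lab,plane(t,a,z).round(4),plane(S,b,z).round(4))
y=plane(t,(287,243),.043)
print('shift to yellow',(s['ee_rot'].T@(y-s['tcp_pos'])/.12).round(3))
E
```

```text
tcp [0.5942 0.2971 0.198 ]
bluecup exp [65 50] box [  25    6   86   89 5925] xyz [0.5358 0.1105 0.01  ] tool shift/0.12 [ 0.983 -1.3    1.566]
obj_y [(22, 167, 169), (17, 14, 126), (35, 10, 154), (22, 165, 161), (21, 182, 192)]
obj_y [(28, 32, 120), (11, 71, 68), (23, 255, 220), (20, 211, 92), (14, 145, 44)]
obj_y [ 0.4586 -0.0143  0.043 ] [ 0.462 -0.008  0.043]
cup_y [(22, 175, 227), (22, 176, 227), (22, 176, 227), (22, 177, 227), (22, 176, 227)]
cup_y [(22, 241, 183), (23, 255, 213), (23, 255, 214), (21, 246, 150), (15, 160, 107)]
cup_y [ 0.462  -0.3552  0.008 ] [ 0.4633 -0.3493  0.008 ]
shift to yellow [ 1.94  -2.062  1.291]
```

View pics/w4.png

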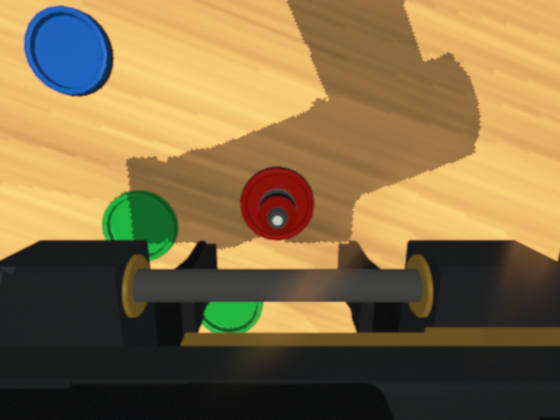

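The red objective stands upright, centred in its cup at (277,205). Next is yellow.

Request:
drive_tool(series=[[0.97,-1,0,0],[0.97,-1,0,0],[0.97,-1,0,0],[0.97,-1,0,0]], fingers=87)

```text
time_s: 13.55
tcp_pos: [0.5238, 0.1424, 0.1973]
ee_rot: [[-0.942, -0.335, -0.003], [-0.335, 0.942, -0.001], [0.003, -0.0, -1.0]]
wrist_force: [-0.2, 0.7, 0.1]
gripper_width: 0.975
```

Request:
drive_tool(series=[[0.96,-1,0,0],[0.96,-1,0,0],[0.96,-1,0,0],[0.96,-1,0,0],[0.96,-1,0,0],[0.96,-1,0,0]])

```text
time_s: 14.3
tcp_pos: [0.4586, -0.0059, 0.1979]
ee_rot: [[-0.941, -0.339, 0.0], [-0.339, 0.941, -0.0], [-0.0, -0.0, -1.0]]
wrist_force: [-0.3, 0.0, -0.2]
gripper_width: 0.999
```

```bash
sed -i "s/'yellow':((20,34),)/'yellow':((21,36),)/; s/s>(190 if col!='blue' else 120)/s>dict(red=190,yellow=155,blue=120)[col]/" h.py; python3 - <<'E'
from h import *
look('w5',[('yellow','yellow',(.460,-.012,.043),50,.043)])
E
```

```text
tcp [ 0.4586 -0.0059  0.1979]
yellow exp [269 214] box [247 195  40  39 898] xyz [ 0.4607 -0.0136  0.043 ] tool shift/0.12 [ 0.005 -0.066  1.291]
```

View pics/w5.png

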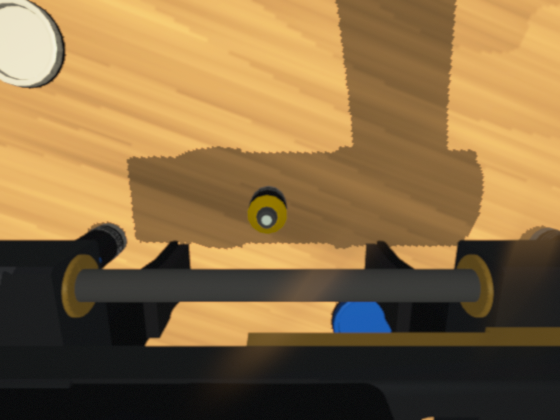

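The yellow band is at (267,214), 8 mm off in tool y. Blue at (107,240) stays clear. Correcting, descending and gripping at about 33 mm height.

Request:
drive_tool(series=[[0,-0.066,0,0],[0,-0.066,0.3,0],[0,-0.066,0.6,0],[0,-0.066,0.8,0],[0,-0.066,0.9,0],[0,-0.066,0.95,0],[0,-0.066,0.95,0],[0,-0.066,0.95,0]])

```text
time_s: 15.35
tcp_pos: [0.4609, -0.0142, 0.0848]
ee_rot: [[-0.941, -0.338, 0.002], [-0.338, 0.941, 0.0], [-0.002, -0.0, -1.0]]
wrist_force: [0.2, -0.4, 0.1]
gripper_width: 0.997
```

Request:
drive_tool(series=[[0,0,0,0],[0,0,0,0],[0,0,0,0],[0,0,0,0],[0,0,0,0],[0,0,0,0],[0,0,0,0],[0,0,0,0]], fingers=20)

```text
time_s: 16.35
tcp_pos: [0.4603, -0.0143, 0.084]
ee_rot: [[-0.941, -0.338, -0.0], [-0.338, 0.941, 0.0], [0.0, 0.0, -1.0]]
wrist_force: [1.0, 0.1, 0.2]
gripper_width: 0.337
```

Request:
drive_tool(series=[[0,0,-0.15,0],[0,0,-0.3,0],[0,0,-0.5,0],[0,0,-0.7,0],[0,0,-0.95,0],[0,0,-0.95,0],[0,0,-0.95,0]])

```text
time_s: 17.23
tcp_pos: [0.4596, -0.0145, 0.1973]
ee_rot: [[-0.941, -0.337, -0.002], [-0.337, 0.941, 0.0], [0.002, 0.001, -1.0]]
wrist_force: [0.0, -0.5, -1.0]
gripper_width: 0.338
```

```bash
python3 - <<'E'
from h import *
t=capture('top');S=capture('side')
a=blob(t['color'],'yellow',(441,243),18);b=blob(S['color'],'yellow',(320,166),16)
x,e=tri(ray(t,a[0]),ray(S,b[0]));print(x.round(4),round(e,4),a[2],plane(t,a[0],.008).round(4))
s=telemetry.sense();print((s['ee_rot'].T@(x-s['tcp_pos'])/.12).round(3))
E
```

```text
[ 0.4537 -0.3554  0.0033] 0.0122 [427 230  28  27 602] [ 0.462  -0.3541  0.008 ]
[ 1.    -2.658  1.614]
```

The side-view yellow blob is unreliable there (12 mm gap), so I'll use the top-view cup fix, (0.463, -0.354), and check it with the wrist camera on arrival.

Request:
drive_tool(series=[[0.1,-0.3,0,0],[0.2,-0.6,0,0],[0.31,-0.89,0,0],[0.31,-0.89,0,0]])

```text
time_s: 17.82
tcp_pos: [0.4607, -0.1291, 0.1967]
ee_rot: [[-0.942, -0.335, -0.003], [-0.335, 0.942, -0.0], [0.003, 0.001, -1.0]]
wrist_force: [-0.1, 1.0, -1.5]
gripper_width: 0.336
```

Request:
drive_tool(series=[[0.1,-0.3,0,0],[0.2,-0.6,0,0],[0.31,-0.89,0,0],[0.31,-0.89,0,0]])

```text
time_s: 18.32
tcp_pos: [0.4623, -0.2415, 0.1969]
ee_rot: [[-0.942, -0.335, -0.002], [-0.335, 0.942, 0.0], [0.002, 0.001, -1.0]]
wrist_force: [0.6, 0.4, -1.6]
gripper_width: 0.339
```

Request:
drive_tool(series=[[0.1,-0.3,0,0],[0.2,-0.6,0,0],[0.31,-0.89,0,0],[0.31,-0.89,0,0],[0.31,-0.89,0,0],[0.31,-0.89,0,0]])

```text
time_s: 19.08
tcp_pos: [0.4638, -0.3522, 0.1979]
ee_rot: [[-0.941, -0.339, -0.0], [-0.339, 0.941, 0.0], [0.0, 0.001, -1.0]]
wrist_force: [-0.6, -0.1, -1.6]
gripper_width: 0.336
```

```bash
cat >> h.py <<'E'
def cupview(name,col,p):
    s,c=look(name,[('cup',col,(p[0],p[1],.010),55,.010)])
    im=c['color'].copy()
    for t in np.arange(0,6.3,.1):
        cv2.circle(im,tuple(proj(c,(p[0]+.031*np.cos(t),p[1]+.031*np.sin(t),.010),s).astype(int)),1,(0,255,0),-1)
    cv2.imwrite(f'pics/{name}.png',im)
    print('shift',(s['ee_rot'].T@(np.array([p[0],p[1],.088])-s['tcp_pos'])/.12).round(3))
E
python3 -c "
from h import *
cupview('w6','yellow',(.463,-.354))"
```

```text
tcp [ 0.4638 -0.3522  0.1979]
cup exp [275 203] box [ 235  166   75   70 4015] xyz [ 0.4621 -0.3574  0.01  ] tool shift/0.12 [ 0.027 -0.036  1.566]
shift [ 0.011 -0.012  0.916]
```

View pics/w6.png

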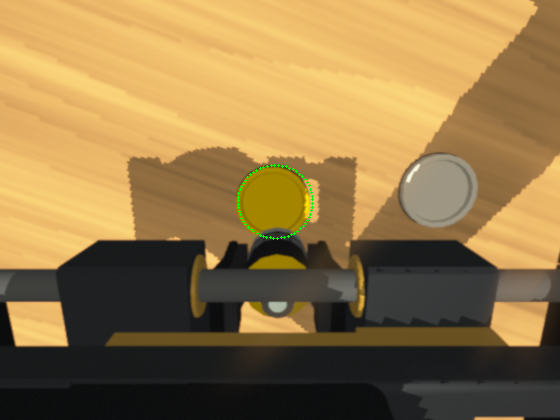

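The cup is at (273,202), within about 2 mm of the prediction. Nudging over and lowering.

Request:
drive_tool(series=[[0.01,-0.01,0.2,0],[0.02,-0.03,0.4,0],[0.02,-0.03,0.6,0],[0.02,-0.03,0.75,0],[0.02,-0.03,0.84,0],[0.02,-0.03,0.88,0],[0.02,-0.03,0.9,0],[0.02,-0.03,0.91,0],[0.02,-0.03,0.91,0],[0.02,-0.03,0.91,0]])

```text
time_s: 20.38
tcp_pos: [0.4627, -0.3579, 0.0892]
ee_rot: [[-0.941, -0.338, 0.001], [-0.338, 0.941, -0.0], [-0.0, -0.0, -1.0]]
wrist_force: [-0.0, 0.3, -0.3]
gripper_width: 0.336
```

Request:
drive_tool(series=[[0,0,0.005,0],[0,0,0.005,0],[0,0,0.005,0]])

```text
time_s: 20.75
tcp_pos: [0.4626, -0.3578, 0.0883]
ee_rot: [[-0.941, -0.338, -0.0], [-0.338, 0.941, -0.0], [0.0, 0.0, -1.0]]
wrist_force: [-0.5, 0.3, -0.9]
gripper_width: 0.334
```

Request:
drive_tool(series=[[0,0,0,0],[0,0,0,0],[0,0,0,0],[0,0,0,0],[0,0,0,0],[0,0,0,0]], fingers=60)

```text
time_s: 21.5
tcp_pos: [0.4626, -0.3578, 0.0882]
ee_rot: [[-0.941, -0.338, -0.0], [-0.338, 0.941, 0.0], [0.0, 0.0, -1.0]]
wrist_force: [-0.6, -0.4, 0.3]
gripper_width: 0.689
```

Request:
drive_tool(series=[[0,0,-0.2,0],[0,0,-0.5,0],[0,0,-0.95,0],[0,0,-0.95,0],[0,0,-0.95,0]])

```text
time_s: 22.12
tcp_pos: [0.4622, -0.3575, 0.202]
ee_rot: [[-0.941, -0.338, -0.0], [-0.338, 0.941, 0.001], [-0.0, 0.001, -1.0]]
wrist_force: [-0.4, 0.4, -0.3]
gripper_width: 0.688
```

```bash
python3 -c "
from h import *
look('w7',[('y','yellow',(.4625,-.3575,.047),20,.047)])"
```

```text
tcp [ 0.4622 -0.3575  0.202 ]
y exp [277 215] box [ 257  195   40   40 1137] xyz [ 0.4622 -0.358   0.047 ] tool shift/0.12 [ 0.002 -0.005  1.292]
```

View pics/w7.png

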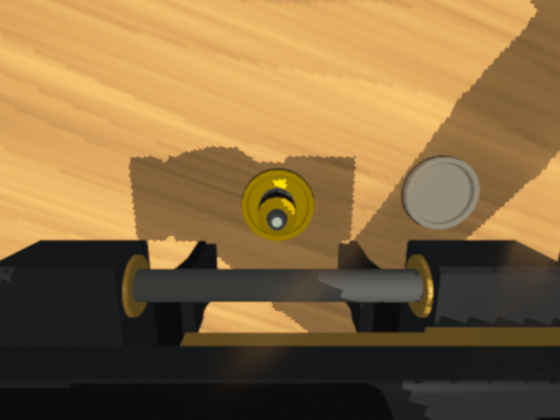

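Request:
drive_tool(series=[[-0.61,0.79,0,0],[-0.61,0.79,0,0],[-0.61,0.79,0,0],[-0.61,0.79,0,0]], fingers=87)

```text
time_s: 22.68
tcp_pos: [0.499, -0.2436, 0.2011]
ee_rot: [[-0.941, -0.339, -0.003], [-0.339, 0.941, 0.0], [0.002, 0.001, -1.0]]
wrist_force: [-0.2, -0.1, 0.1]
gripper_width: 0.982
```

Request:
drive_tool(series=[[-0.61,0.79,0,0],[-0.61,0.79,0,0],[-0.61,0.79,0,0],[-0.61,0.79,0,0],[-0.61,0.79,0,0],[-0.61,0.79,0,0]])

```text
time_s: 23.42
tcp_pos: [0.5359, -0.1311, 0.2021]
ee_rot: [[-0.942, -0.336, -0.0], [-0.336, 0.942, -0.0], [0.0, 0.0, -1.0]]
wrist_force: [-0.4, -0.8, 0.4]
gripper_width: 1.001
```

```bash
python3 -c "
from h import *
look('w8',[('blue','blue',(.5365,-.130,.051),50,.051)])"
```

```text
tcp [ 0.5359 -0.1311  0.2021]
blue exp [278 218] box [255 200  39  37 771] xyz [ 0.5379 -0.133   0.051 ] tool shift/0.12 [-0.011 -0.02   1.259]
```

View pics/w8.png

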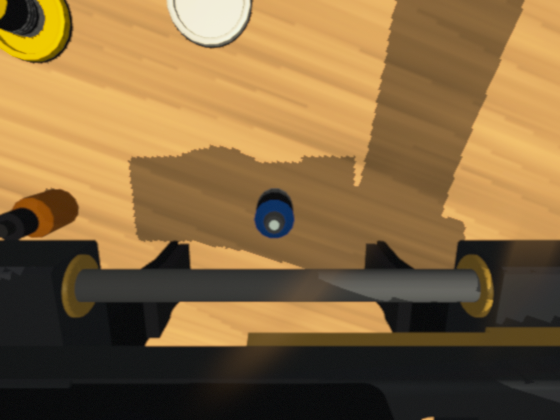

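Yellow stands centred in its cup at (277,205). The blue objective is at (274,218), and the oil bottle is clear. Grasping blue and carrying it to its cup.

Request:
drive_tool(series=[[-0.01,-0.02,0,0],[-0.01,-0.02,0.3,0],[-0.01,-0.02,0.6,0],[-0.01,-0.02,0.8,0],[-0.01,-0.02,0.9,0],[-0.01,-0.02,0.95,0],[-0.01,-0.02,0.95,0],[-0.01,-0.02,0.95,0]])

```text
time_s: 24.48
tcp_pos: [0.5388, -0.1317, 0.0892]
ee_rot: [[-0.941, -0.338, 0.002], [-0.338, 0.941, -0.0], [-0.002, -0.001, -1.0]]
wrist_force: [-0.4, -0.3, 0.2]
gripper_width: 1.001
```

Request:
drive_tool(series=[[0,0,0,0],[0,0,0,0],[0,0,0,0],[0,0,0,0],[0,0,0,0],[0,0,0,0],[0,0,0,0],[0,0,0,0]], fingers=20)

```text
time_s: 25.48
tcp_pos: [0.5383, -0.1318, 0.0882]
ee_rot: [[-0.941, -0.338, 0.0], [-0.338, 0.941, -0.0], [-0.0, -0.0, -1.0]]
wrist_force: [0.1, 0.7, 0.2]
gripper_width: 0.338
```

Request:
drive_tool(series=[[0,0,-0.15,0],[0,0,-0.3,0],[0,0,-0.5,0],[0,0,-0.7,0],[0,0,-0.95,0],[0,0,-0.95,0],[0,0,-0.95,0]])

```text
time_s: 26.35
tcp_pos: [0.5374, -0.1316, 0.2012]
ee_rot: [[-0.941, -0.337, -0.002], [-0.337, 0.941, 0.001], [0.002, 0.001, -1.0]]
wrist_force: [0.5, -0.4, -2.3]
gripper_width: 0.335
```

Request:
drive_tool(series=[[-0.1,0.3,0,0],[-0.22,0.62,0,0],[-0.34,0.95,0,0],[-0.34,0.95,0,0]])

```text
time_s: 26.85
tcp_pos: [0.5375, -0.0086, 0.2007]
ee_rot: [[-0.94, -0.341, -0.003], [-0.341, 0.94, -0.0], [0.003, 0.001, -1.0]]
wrist_force: [0.3, -0.6, -1.6]
gripper_width: 0.337
```

Request:
drive_tool(series=[[-0.1,0.3,0,0],[-0.22,0.62,0,0],[-0.34,0.95,0,0],[-0.34,0.95,0,0],[-0.34,0.95,0,0],[-0.34,0.95,0,0]])

```text
time_s: 27.6
tcp_pos: [0.5377, 0.1091, 0.2017]
ee_rot: [[-0.942, -0.336, -0.001], [-0.336, 0.942, -0.001], [0.001, -0.0, -1.0]]
wrist_force: [0.1, -0.1, -1.1]
gripper_width: 0.339
```

```bash
python3 -c "
from h import *
cupview('w9','blue',(.536,.1095))"
```

```text
tcp [0.5377 0.1091 0.2017]
cup exp [278 202] box [ 242  166   72   65 3635] xyz [0.5331 0.1077 0.01  ] tool shift/0.12 [0.038 0.002 1.598]
shift [0.011 0.008 0.948]
```

View pics/w9.png

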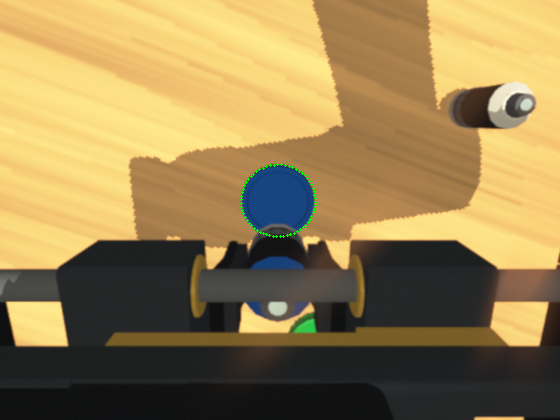

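The outline lies on the blue cup at (278,201). Lowering.

Request:
drive_tool(series=[[0.01,0.005,0.2,0],[0.01,0.005,0.4,0],[0.01,0.005,0.6,0],[0.01,0.005,0.75,0],[0.01,0.005,0.84,0],[0.01,0.005,0.88,0],[0.01,0.005,0.9,0],[0.01,0.005,0.91,0],[0.01,0.005,0.91,0],[0.01,0.005,0.91,0]])

```text
time_s: 28.9
tcp_pos: [0.5368, 0.1107, 0.0934]
ee_rot: [[-0.941, -0.338, 0.001], [-0.338, 0.941, 0.0], [-0.001, 0.0, -1.0]]
wrist_force: [0.3, 0.1, -0.7]
gripper_width: 0.337
```

Request:
drive_tool(series=[[0,0,0.005,0],[0,0,0.005,0],[0,0,0.005,0]])

```text
time_s: 29.28
tcp_pos: [0.5366, 0.1106, 0.0925]
ee_rot: [[-0.941, -0.338, 0.0], [-0.338, 0.941, 0.0], [-0.0, 0.0, -1.0]]
wrist_force: [-0.6, 0.0, -0.8]
gripper_width: 0.334
```

Request:
drive_tool(series=[[0,0,0,0],[0,0,0,0],[0,0,0,0],[0,0,0,0],[0,0,0,0],[0,0,0,0]], fingers=60)

```text
time_s: 30.02
tcp_pos: [0.5366, 0.1106, 0.0925]
ee_rot: [[-0.941, -0.338, 0.0], [-0.338, 0.941, 0.0], [-0.0, 0.0, -1.0]]
wrist_force: [0.5, 0.1, 0.4]
gripper_width: 0.69
```

Request:
drive_tool(series=[[0,0,-0.2,0],[0,0,-0.5,0],[0,0,-0.95,0],[0,0,-0.95,0],[0,0,-0.95,0]])

```text
time_s: 30.65
tcp_pos: [0.5361, 0.1105, 0.2063]
ee_rot: [[-0.941, -0.338, -0.0], [-0.338, 0.941, 0.0], [0.0, 0.0, -1.0]]
wrist_force: [0.0, 0.0, 0.4]
gripper_width: 0.691
```

```bash
python3 -c "
from h import *
s,c=look('w10',[('w','white',(.412,.228,.059),40,.059)])
print((s['ee_rot'].T@(np.array([.412,.228,.059])-s['tcp_pos'])/.12).round(3))"
```

```text
tcp [0.5361 0.1105 0.2063]
w exp [508 105] box [482  85  43  37 662] xyz [0.4119 0.2241 0.059 ] tool shift/0.12 [0.654 1.24  1.228]
[0.643 1.271 1.228]
```

View pics/w10.png

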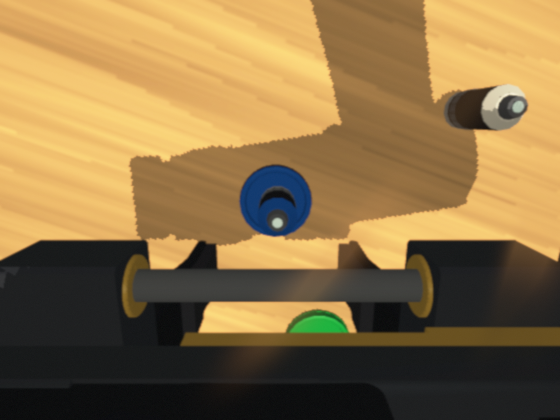

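Blue stands centred in its cup at (276,201). Now white, at (503,104).

Request:
drive_tool(series=[[0.32,0.63,0,0],[0.32,0.63,0,0],[0.32,0.63,0,0],[0.32,0.63,0,0]], fingers=87)

```text
time_s: 31.2
tcp_pos: [0.4751, 0.1685, 0.2057]
ee_rot: [[-0.941, -0.338, -0.001], [-0.338, 0.941, -0.001], [0.001, -0.001, -1.0]]
wrist_force: [0.5, -0.1, 0.6]
gripper_width: 0.978
```

Request:
drive_tool(series=[[0.32,0.63,0,0],[0.32,0.63,0,0],[0.32,0.63,0,0],[0.32,0.63,0,0],[0.32,0.63,0,0]])

```text
time_s: 31.82
tcp_pos: [0.414, 0.2263, 0.2062]
ee_rot: [[-0.942, -0.336, -0.0], [-0.336, 0.942, -0.0], [0.0, -0.0, -1.0]]
wrist_force: [0.8, -0.4, -0.8]
gripper_width: 1.005
```

```bash
python3 -c "
from h import *
look('w11',[('w','white',(.412,.227,.059),40,.059)])"
```

```text
tcp [0.414  0.2263 0.2062]
w exp [279 216] box [274 218  10  10  72] xyz [0.4171 0.2283 0.059 ] tool shift/0.12 [-0.03   0.007  1.227]
```

View pics/w11.png

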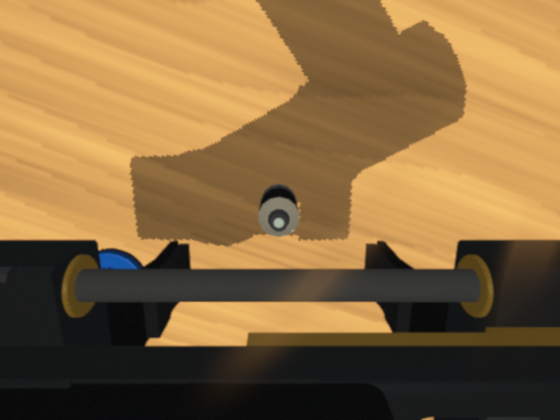

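The white band is centred at (279,216), as predicted. The blob caught only the lens glint, so I'll use the prediction. Grasping and carrying it to the white cup.

Request:
drive_tool(series=[[0.01,0.01,0,0],[0.01,0.01,0.3,0],[0.01,0.01,0.6,0],[0.01,0.01,0.8,0],[0.01,0.01,0.9,0],[0.01,0.01,0.935,0],[0.01,0.01,0.935,0],[0.01,0.01,0.935,0]])

```text
time_s: 32.88
tcp_pos: [0.4121, 0.2281, 0.0951]
ee_rot: [[-0.941, -0.338, 0.001], [-0.338, 0.941, 0.001], [-0.002, 0.001, -1.0]]
wrist_force: [-0.1, -0.3, 1.0]
gripper_width: 1.0
```

Request:
drive_tool(series=[[0,0,0,0],[0,0,0,0],[0,0,0,0],[0,0,0,0],[0,0,0,0],[0,0,0,0],[0,0,0,0],[0,0,0,0]], fingers=20)

```text
time_s: 33.88
tcp_pos: [0.4117, 0.2276, 0.0942]
ee_rot: [[-0.941, -0.338, -0.0], [-0.338, 0.941, -0.0], [0.0, -0.0, -1.0]]
wrist_force: [-0.7, 0.7, 0.1]
gripper_width: 0.335
```

Request:
drive_tool(series=[[0,0,-0.15,0],[0,0,-0.3,0],[0,0,-0.5,0],[0,0,-0.7,0],[0,0,-0.95,0],[0,0,-0.95,0],[0,0,-0.95,0]])

```text
time_s: 34.75
tcp_pos: [0.4111, 0.2272, 0.2074]
ee_rot: [[-0.941, -0.337, -0.002], [-0.337, 0.941, -0.001], [0.002, -0.0, -1.0]]
wrist_force: [0.5, -0.9, -1.6]
gripper_width: 0.336
```

Request:
drive_tool(series=[[0.1,-0.3,0,0],[0.22,-0.6,0,0],[0.33,-0.89,0,0],[0.33,-0.89,0,0]])

```text
time_s: 35.25
tcp_pos: [0.4092, 0.1114, 0.2068]
ee_rot: [[-0.942, -0.335, -0.004], [-0.335, 0.942, -0.002], [0.004, -0.001, -1.0]]
wrist_force: [0.4, 0.3, -0.8]
gripper_width: 0.335
```

Request:
drive_tool(series=[[0.1,-0.3,0,0],[0.22,-0.6,0,0],[0.33,-0.89,0,0],[0.33,-0.89,0,0]])

```text
time_s: 35.75
tcp_pos: [0.4087, -0.0014, 0.2072]
ee_rot: [[-0.942, -0.335, -0.002], [-0.335, 0.942, -0.001], [0.003, 0.0, -1.0]]
wrist_force: [-0.1, -0.1, -0.5]
gripper_width: 0.337
```

Request:
drive_tool(series=[[0.1,-0.3,0,0],[0.22,-0.6,0,0],[0.33,-0.89,0,0],[0.33,-0.89,0,0]])

```text
time_s: 36.25
tcp_pos: [0.4083, -0.1148, 0.2075]
ee_rot: [[-0.942, -0.336, -0.001], [-0.336, 0.942, -0.0], [0.001, 0.0, -1.0]]
wrist_force: [0.1, 0.3, -1.1]
gripper_width: 0.337
```

Request:
drive_tool(series=[[0.1,-0.3,0,0],[0.22,-0.6,0,0],[0.33,-0.89,0,0],[0.33,-0.89,0,0],[0.33,-0.89,0,0],[0.33,-0.89,0,0]])

```text
time_s: 37.0
tcp_pos: [0.4073, -0.2268, 0.2081]
ee_rot: [[-0.94, -0.34, -0.0], [-0.34, 0.94, 0.0], [0.0, 0.0, -1.0]]
wrist_force: [0.1, 0.7, -1.4]
gripper_width: 0.338
```

```bash
python3 -c "
from h import *
cupview('w12','white',(.4065,-.2285))"
```

```text
tcp [ 0.4073 -0.2268  0.2081]
cup exp [276 200] box [ 238  166   71   65 3515] xyz [ 0.4055 -0.2312  0.01  ] tool shift/0.12 [ 0.026 -0.03   1.651]
shift [ 0.011 -0.012  1.001]
```

View pics/w12.png

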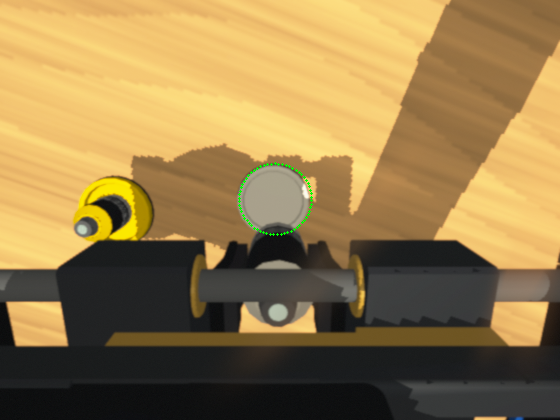

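The white cup is at (274,200), within 1–2 mm of the prediction. Yellow, standing at (115,210), is clear of the gripper. Lowering and releasing.

Request:
drive_tool(series=[[0.01,-0.01,0.2,0],[0.01,-0.02,0.4,0],[0.01,-0.02,0.6,0],[0.01,-0.02,0.75,0],[0.01,-0.02,0.84,0],[0.01,-0.02,0.88,0],[0.01,-0.02,0.9,0],[0.01,-0.02,0.91,0],[0.01,-0.02,0.91,0],[0.01,-0.02,0.91,0]])

```text
time_s: 38.3
tcp_pos: [0.4068, -0.2307, 0.0994]
ee_rot: [[-0.941, -0.338, 0.001], [-0.338, 0.941, -0.0], [-0.001, -0.0, -1.0]]
wrist_force: [-0.2, -0.4, -0.7]
gripper_width: 0.34
```

Request:
drive_tool(series=[[0,0,0.005,0],[0,0,0.005,0],[0,0,0.005,0]])

```text
time_s: 38.67
tcp_pos: [0.4067, -0.2306, 0.0984]
ee_rot: [[-0.941, -0.338, -0.0], [-0.338, 0.941, 0.0], [0.0, 0.0, -1.0]]
wrist_force: [-0.3, 0.2, -1.3]
gripper_width: 0.338
```

Request:
drive_tool(series=[[0,0,0,0],[0,0,0,0],[0,0,0,0],[0,0,0,0],[0,0,0,0],[0,0,0,0]], fingers=60)

```text
time_s: 39.42
tcp_pos: [0.4067, -0.2306, 0.0985]
ee_rot: [[-0.941, -0.338, -0.0], [-0.338, 0.941, -0.0], [0.0, -0.0, -1.0]]
wrist_force: [0.6, 0.1, 0.1]
gripper_width: 0.688
```

Request:
drive_tool(series=[[0,0,-0.2,0],[0,0,-0.5,0],[0,0,-0.95,0],[0,0,-0.95,0],[0,0,-0.95,0],[0,0,-0.95,0]])

```text
time_s: 40.17
tcp_pos: [0.4059, -0.2304, 0.2111]
ee_rot: [[-0.941, -0.338, -0.003], [-0.338, 0.941, 0.001], [0.003, 0.002, -1.0]]
wrist_force: [0.7, -0.2, 0.3]
gripper_width: 0.689
```

```bash
python3 -c "
from h import *
s,c=look('w13',[])
t=capture('top')['color'];S=capture('side')['color']
a=cv2.resize(S[130:340,180:380],(400,420));b=cv2.resize(c['color'],(400,300));b=cv2.copyMakeBorder(b,0,120,0,0,cv2.BORDER_CONSTANT)
cv2.imwrite('pics/fin.png',np.hstack([a,b]));cv2.imwrite('pics/top9.png',t)"
```

```text
tcp [ 0.4059 -0.2304  0.2111]
```

View pics/fin.png

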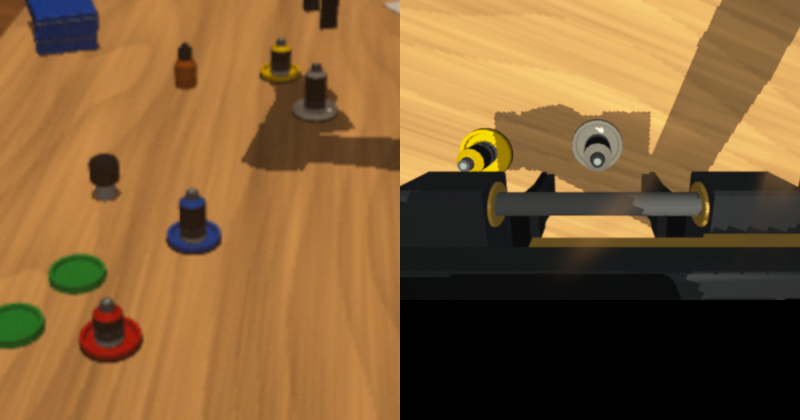

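View pics/top9.png

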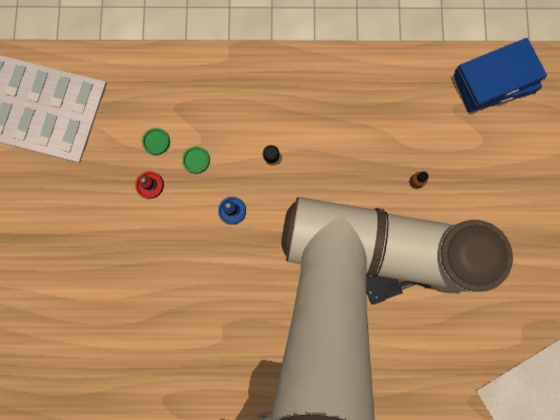

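All four stand upright and centred in their own cups. The eyepiece (271,154) and oil bottle (420,180) haven't moved, and the gripper is clear above. Handing in.

```bash
python3 -c "
from station import order
print(order.finish_job())"
```

```text
the job is handed in; nothing more can be done
None
```

I put all four objectives away in the order red, yellow, blue, white, each gripped on the barrel, lowered until it stood on the floor of its own cup, and released. The arm finished at about 40 s of the 99 s allowed, and the job is handed in. No verdict was reported.

**Last checks:** the final side and wrist pictures show all four upright and about centred in their cups. The eyepiece and oil bottle stand at the same pixels as at the start, and the gripper was open and about 0.11 m above the white objective's release height.

**Disagreements:**
- **Yellow cup:** the two-view fix failed, with a 12 mm gap between the views. I used the top view and then corrected about 2–3 mm with the wrist camera, so its height was not measured from two views.
- **Yellow objective:** its colour blob was missed in the top view, so it was placed from the top view and then a close wrist look, with its height taken from the text.
- **White objective:** the wrist camera's colour blob caught only the lens glint at the grasp. I went by the predicted position, which matched the picture.

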